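# Lay, clamp and cap a staggered shielding wall

## Task

Finish the low shielding wall on its metal base: lay the loose grey brick in line behind the laid grey one, then turn the red T-handle a full half turn clockwise so that its cam draws the jaw in and clamps the grey course against the end post. Then lay the blue brick across the joint between the two grey bricks and push it firmly but without ramming (some 10 N, never over 25 N) along the wall until you feel the blue half brick ahead of it come up hard against the stop screw in the end post, so that no joint is left open. Leave everything else standing where it is.

Things in the scene. Friction and masses are not known exactly. Their poses are not given: they have to be found in the camera images.
- wall_base: Fixed base, aluminium rails 385 x 64 mm, top 16 mm above the table. Origin on the table under the middle of the end post's inner face; x runs along the wall from post to jaw (away from the robot), z up. Post: inner face x = 0, top z = 84 mm; stops the grey course (x = 0 to 240 mm when tight). Its steel stop screw (18 mm disc, z = 73 mm) stops the blue course, at an unknown x of 0 to 15 mm.
- grey_laid: Loose grey plastic shielding brick, 120 x 50 x 45 mm (its x, y, z), 0.26 kg, already laid on the base with its near end 0 to 3 mm off the end post. Origin at the centre of its underside, x along its length, z up.
- blue_half: Loose blue half brick, 60 x 50 x 45 mm, about 0.13 kg, lying on the laid grey brick, its near end 19 to 27 mm off the end post at the start (its place is against the stop screw). It slides under a push of 1 to 2 N. Origin at the centre of its underside, x along its length and the wall, z up.
- grey_brick: Loose grey shielding brick, 120 x 50 x 45 mm, about 0.26 kg, lying flat on the table; goes on the base between the laid grey brick and the jaw. Take it across its 50 mm width. Origin at the centre of its underside, x along its length (either way round will do), z up.
- blue_brick: Loose blue shielding brick, 120 x 50 x 45 mm, about 0.26 kg, lying flat on the table; goes on top of the two grey bricks, across their joint, its end against the half brick. Origin at the centre of its underside, x along its length (either way round will do), z up.
- cam (a joint): Angle of the cam lock (axis at x = -65 mm on the base) and its red T-handle (rad): starts at 0 to 0.3 (jaw open), grows clockwise seen from above, stops at 3.16; pi is the full half turn. At 0 and at pi the T-bar lies along the wall. It is stiff (0.12 N m and up to about 0.1 more when the jaw presses) and stays where it is left.
- cam_grip (a point): Centre of the T-bar, on the vertical cam axis, 109 mm above the table. The bar is 58 mm long, 14 mm thick and 30 mm tall (94 to 124 mm above the table), on a 14 mm stem. Its x axis lies along the bar and turns with it.
- jaw_face (a point): Middle of the face of the black rubber pad on the jaw, 36 mm above the table; the face is square to the wall, 50 mm wide, jaw top 56.5 mm above the table. Open it stands at x = 260 mm on the base, and the cam draws it 23 mm towards the post; the pad gives 3 N per mm.
- tape: Bystander: roll of cream tape, 62 mm wide, 18 mm tall; origin at the centre of its underside. Leave it alone.
- salt_jar: Bystander: clear jar with white cap, 50 mm wide, 70 mm tall; origin at the centre of its underside. Leave it alone.
- timer: Bystander: white lab timer, 33 x 68 x 56 mm; origin at the centre of its underside. Leave it alone.
- beaker: Bystander: glass beaker, 54 mm wide, 70 mm tall; origin at the centre of its underside. Leave it alone.
- dropper_bottle: Bystander: small amber dropper bottle with black cap, 32 mm wide, 72 mm tall; origin at the centre of its underside. Leave it alone.

How it is judged:
On the way, in this order (a step that is already met when the one before it is completed fails the run):
1. the grey brick lies flat on the base in line with the laid one, between it and the jaw (x of grey_brick in the frame of wall_base between 0.17 and 0.202 m and y of grey_brick in the frame of wall_base between -0.005 and 0.005 m and z of grey_brick in the frame of wall_base between 0.013 and 0.019 m and angle between the x axis of grey_brick and the x axis of wall_base, either way round below 0.06 rad and angle between grey_brick's own z axis and vertical below 0.05 rad and value of joint cam below 1 rad), for 0.2 s.
2. the T-handle is turned to the full half turn (beyond 2.9 rad) and the grey course is tight between post and jaw, before the blue brick is laid (x of grey_laid in the frame of wall_base between 0.057 and 0.0625 m and y of grey_laid in the frame of wall_base between -0.005 and 0.005 m and z of grey_laid in the frame of wall_base between 0.013 and 0.019 m and angle between the x axis of each of grey_laid, grey_brick and the x axis of wall_base, either way round below 0.06 rad and angle between each of grey_laid, grey_brick's own z axis and vertical below 0.05 rad and x of grey_brick in the frame of wall_base between 0.177 and 0.183 m and y of grey_brick in the frame of wall_base between -0.005 and 0.005 m and z of grey_brick in the frame of wall_base between 0.013 and 0.019 m and value of joint cam above 2.9 rad and horizontal distance between blue_brick and grey_brick above 0.12 m), for 0.2 s.
3. the blue brick, lying across the joint of the grey ones, presses the half brick with more than 3 N and the half brick presses the stop screw with more than 3 N (x of blue_half in the frame of wall_base between 0.027 and 0.0475 m and y of blue_half in the frame of wall_base between -0.005 and 0.005 m and z of blue_half in the frame of wall_base between 0.058 and 0.064 m and angle between the x axis of each of blue_half, blue_brick and the x axis of wall_base, either way round below 0.06 rad and angle between each of blue_half, blue_brick's own z axis and vertical below 0.05 rad and x of blue_brick in the frame of wall_base between 0.117 and 0.1385 m and y of blue_brick in the frame of wall_base between -0.005 and 0.005 m and z of blue_brick in the frame of wall_base between 0.058 and 0.064 m and horizontal distance between blue_brick and blue_half below 0.093 m and contact force between blue_brick and blue_half above 3 N and contact force between blue_half and wall_base above 3 N).
At the end, for the whole second after the job is handed in: Grey bricks tight from the post on (3 mm), cam beyond 2.9 rad; blue half brick 0 to 17 mm from the post as the stop screw sets it, blue brick within 3 mm of it and across the grey joint; every brick within 5 mm and 0.06 rad of the wall line, level, at rest (x of grey_laid in the frame of wall_base between 0.057 and 0.0625 m and y of grey_laid in the frame of wall_base between -0.005 and 0.005 m and z of grey_laid in the frame of wall_base between 0.013 and 0.019 m and angle between the x axis of each of grey_laid, grey_brick, blue_half, blue_brick and the x axis of wall_base, either way round below 0.06 rad and angle between each of grey_laid, grey_brick, blue_half, blue_brick's own z axis and vertical below 0.05 rad and x of grey_brick in the frame of wall_base between 0.177 and 0.183 m and y of grey_brick in the frame of wall_base between -0.005 and 0.005 m and z of grey_brick in the frame of wall_base between 0.013 and 0.019 m and x of blue_half in the frame of wall_base between 0.027 and 0.0475 m and y of blue_half in the frame of wall_base between -0.005 and 0.005 m and z of blue_half in the frame of wall_base between 0.058 and 0.064 m and x of blue_brick in the frame of wall_base between 0.117 and 0.1385 m and y of blue_brick in the frame of wall_base between -0.005 and 0.005 m and z of blue_brick in the frame of wall_base between 0.058 and 0.064 m and horizontal distance between blue_brick and blue_half below 0.093 m and value of joint cam above 2.9 rad and linear speed of each of grey_laid, grey_brick, blue_half, blue_brick below 0.01 m/s); the robot touches nothing.
It fails at once if a bystander (tape roll, jar, timer, beaker, dropper bottle) is moved by more than 30 mm (distance of any of tape, salt_jar, timer, beaker, dropper_bottle from where it was at the start of the episode above 0.03 m).
It fails at once if the half brick is rammed with more than 25 N (contact force between blue_brick and blue_half above 25 N).
It also fails if it takes over 72 s, if anything falls off the work surface, if the arm or the gripper's body presses on something with over 40 N, if the wrist force passes 120 N, or if a joint passes its speed limit or range.

## Robot

A 6-joint arm with a two-finger parallel gripper is mounted at the origin on a cart in front of the work surface, level with it; the furniture and walls round the work are solid. World frame = base frame: x ahead of the robot, y to its left, z up, the work surface at z = 0. Lengths are in m, angles in rad, forces in N, time in s.
With the tool pointing down it reaches from about 0.325 to 0.775 m from the base axis. Payload 5.5 kg.
Tool frame: the origin (TCP) lies at the very end of the fingers, on their centre line; the grasp point (between the pads) lies behind it (robot.tcp_to_grasp is the z of the grasp point in the tool frame, in m); z points along the fingers, y is the direction in which the jaws open and shut (so a half turn about z gives the same grasp; the last joint's range is limited). The gripper opens to 85 mm and grips with 20 to 120 N. Pads are 22 mm wide; open, the fingers measure 114 mm over their backs; the gripper's body (76 mm by 85 mm) begins 54 mm behind the grasp point. The pads swing forward as they close: fully open they stand 13 mm farther back than shut.
Start: joints at [-1.321, 0.091, 1.231, -0, 1.82, -0.057], TCP at [0.181, -0.572, 0.231] pointing down, gripper open.
Joint ranges: [-2.87, 2.87], [-0.86, 2.18], [0.17, 2.46], [-1.51, 4.65], [0.06, 2.69], [-2.65, 2.65]. Speed limits (rad/s): [2.57, 2.57, 3.01, 3.14, 3.14, 3.14].

## Interface

Orientations are given as a 3x3 rotation matrix whose columns are the frame's x, y, z axes.
In Python, from workcell import readout, imaging, finish_job, robot gives the robot as it stands.
- The arm moves only by the tool servo_tool, never from a script. Its argument "increments" is a list of rows, each an object of numbers: "dx", "dy", "dz": the shift along the world's x, y, z each as a share of 0.05 m, from -1 to 1; "roll": the turn about the world's z as a share of 6 degrees, from -1 to 1. A call has 1 to 12 rows; each row shifts and turns the commanded pose from where the row before left it; what a row does not reach is not made up. A row lasts 1/10 s, in which the tool goes at most 50 mm and 8.59 degrees, less where a joint would pass 70% of its speed; a pose out of reach is approached as far as the arm can. A call with a number of a shift or a turn outside -1 to 1 is refused whole. A call with a gripper value outside its range is refused whole. "claw" is the closure, from 0 (fully open) to 1 (shut), set as the call begins (left out, the last holds). The fingers move at their own pace and stop on an object; "force" is the grip in N (left out, the last holds). Time passes only in rows, so rows that do not move let the fingers close. It gives the time, the measured TCP pose, the force and the opening at its end, in the units of the state.
- readout.get_state(): the state, without advancing time (a new reading comes with each control period).
- imaging.camera(name): name is "side" or "top"; returns the picture (384x512x3 uint8, red, green, blue); there is no depth.
- imaging.camera_params(name): a dict with "fx", "fy", "cx", "cy" (pixels), "k1" (the pictures are not rectified: a ray, as slopes to the right and down, at radius r is drawn at 1 + k1 r^2 times it, then the intrinsics apply), "eye" and "attitude" of the camera in the world. Camera axes: x right, y up, looking along -z (the intrinsics and any distortion apply to the point x, -y, -z); pixel columns grow to the right and rows downward; lengths in m; the calibration is good to about 2 mm. A picture is of the moment at which its call begins. camera_params takes no time and is no camera call.
- finish_job(): hands the job in, once; it reports no verdict.
The state is a dict: "time_s": time; "q": joint angles; "joint_vel": joint speeds; "joint_torque": joint torques, N m; "eef_pos": TCP position; "eef_rot": TCP orientation; "contact_force": force on the tool from outside, world axes, zero at the start; "moment": the same for the moment, N m; "opening": finger opening in m.
Only numpy, scipy, OpenCV 4.12 (cv2) and the standard library are available. Lean on these libraries where they do the work, as an engineer would, in place of code of your own. Each camera call takes 0.05 s, during which the arm holds its last target. There are 200 camera calls.

## Working session

There is one attempt and no reset: what is moved stays moved. The work goes in short steps, Python scripts to look and compute and a tool call to move; the robot and the scene stay as the last step left them, time stands still between calls to the robot, and variables do not carry over. Pictures are saved under pics/ and viewed, about 8 in all and at most 12, crops included, and the job is handed in when it is done.

Besides the shell and the picture viewer there is one more tool, called after "Request:" in YAML: its name, and indented under it one key for each argument. servo_tool: Moves the arm, as the interface text tells. Shift numbers are shares of 0.05 m and turn numbers shares of 6 degrees, none past 1 either way. Its arguments: {"type":"object","properties":{"increments":{"type":"array"},"claw":{"type":"number"},"force":{"type":"number"}},"required":["increments"]}

```bash
mkdir -p pics; ls
python3 - <<'E'
from workcell import readout, imaging, robot
import cv2,json
for n in("top","side"):
    im=imaging.camera(n); cv2.imwrite(f"pics/{n}0.png",im[:,:,::-1]); p=imaging.camera_params(n); print(n,p)
print(robot.tcp_to_grasp, [a for a in dir(robot) if a[0]!='_']); print(readout.get_state())
E
```

```text
pics
top {'fx': 354.47587245103813, 'fy': 354.47587245103813, 'cx': 250.90731681813438, 'cy': 195.21847087744757, 'k1': -0.11264151223885964, 'eye': array([0.39105011, 0.01202542, 0.93120213]), 'attitude': array([[ 9.14438764e-03,  9.78178265e-01, -2.07566043e-01],
       [-9.99957869e-01,  9.11142131e-03, -1.11486487e-03],
       [ 8.00685090e-04,  2.07567493e-01,  9.78220371e-01]])}
side {'fx': 416.6432994999728, 'fy': 416.6432994999728, 'cx': 254.6627437994313, 'cy': 192.1604339402859, 'k1': 0.03940331170289587, 'eye': array([0.4223214 , 0.9121162 , 0.74477633]), 'attitude': array([[-9.85607807e-01,  9.80323400e-02, -1.37720408e-01],
       [-1.69047934e-01, -5.72599827e-01,  8.02217074e-01],
       [-2.15464639e-04,  8.13952762e-01,  5.80931025e-01]])}
-0.0187 ['Unreachable', 'tcp_to_grasp']
{'time_s': 0.1, 'q': array([-1.32071351e+00,  9.17713896e-02,  1.23178807e+00, -2.27018853e-05,
        1.81980144e+00, -5.66925127e-02]), 'joint_vel': array([ 0.00046963, -0.00106205, -0.00142718,  0.00075063,  0.00095774,
       -0.00066244]), 'joint_torque': array([ 3.17152662e-03, -4.60219967e+01, -4.19217360e+01, -5.49480819e-05,
        1.06079070e-02, -8.79501954e-06]), 'eef_pos': array([ 0.18112238, -0.57173551,  0.23025847]), 'eef_rot': array([[ 9.53314031e-01,  3.01980377e-01, -4.58929182e-04],
       [ 3.01980716e-01, -9.53312504e-01,  1.70779006e-03],
       [ 7.82161587e-05, -1.76664799e-03, -9.99998436e-01]]), 'contact_force': array([ 0.15975397, -0.58728559,  0.74669713]), 'moment': array([ 0.05761652,  0.01033513, -0.03752488]), 'opening': 0.08545016069573665}
```

View pics/top0.png

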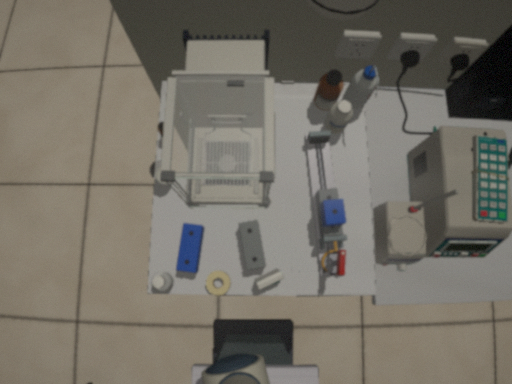

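View pics/side0.png

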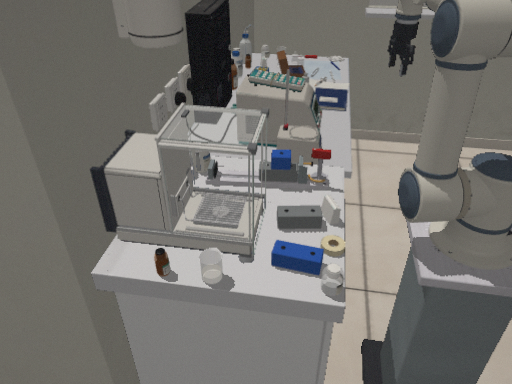

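The top view shows the grey brick (251,247), blue brick (190,248), wall from the red handle (341,262) to the jaw (318,137), with the blue half at (333,212). The side view agrees: red handle (321,154), blue half (281,159), grey brick (300,217), blue brick (298,257). Next I'll measure these with masks.

```bash
cat > h.py <<'E'
import numpy as np, cv2
from workcell import readout, imaging
def ray(n,uv):
    p=imaging.camera_params(n); uv=np.atleast_2d(np.asarray(uv,float))
    K=np.array([[p['fx'],0,p['cx']],[0,p['fy'],p['cy']],[0,0,1]])
    s=cv2.undistortPoints(uv[:,None],K,np.array([p['k1'],0,0,0.]))[:,0]
    d=np.c_[s[:,0],-s[:,1],-np.ones(len(s))]@np.array(p['attitude']).T
    return np.array(p['eye']),d
def onz(n,uv,z):
    e,d=ray(n,uv); return e+d*((z-e[2])/d[:,2])[:,None]
def proj(n,P):
    p=imaging.camera_params(n); c=(np.atleast_2d(P)-p['eye'])@np.array(p['attitude'])
    s=np.c_[c[:,0]/-c[:,2],-c[:,1]/-c[:,2]]; r=(s**2).sum(1)[:,None]; s=s*(1+p['k1']*r)
    return s*[p['fx'],p['fy']]+[p['cx'],p['cy']]
def comps(mask,amin=25):
    n,l,st,c=cv2.connectedComponentsWithStats(mask.astype(np.uint8)); out=[]
    for i in range(1,n):
        if st[i,4]>=amin:
            ct=cv2.findContours((l==i).astype(np.uint8),0,1)[0][0]
            out.append((st[i,4],c[i],cv2.minAreaRect(ct),st[i,:4]))
    return out
def masks(im):
    r,g,b=[im[:,:,i].astype(int) for i in range(3)]
    return {'blue':(b>1.6*r)&(b-r>40),'red':(r>1.8*g)&(r>1.8*b)&(r>70)}
def rect(n,mask_comp,z):
    """corners of rect mask cast on plane z: centre, yaw of long side, size"""
    P=onz(n,cv2.boxPoints(mask_comp[2]),z)[:,:2]
    e=[P[1]-P[0],P[2]-P[1]]; L=[np.linalg.norm(x) for x in e]; k=int(np.argmax(L))
    return P.mean(0),np.arctan(e[k][1]/e[k][0]),sorted(L)
E
python3 - <<'E'
from h import *
for n in("top","side"):
    im=cv2.imread(f"pics/{n}0.png")[:,:,::-1]
    for k,m in masks(im).items():
        for c in comps(m): print(n,k,c)
im=cv2.imread("pics/top0.png")
a=cv2.resize(im[110:300,270:390],None,fx=4,fy=4,interpolation=cv2.INTER_CUBIC)[:600]
a=cv2.resize(im[115:290,290:365],None,fx=3.4,fy=3.4,interpolation=cv2.INTER_CUBIC)
b=cv2.resize(im[205:300,145:300],None,fx=3.4,fy=3.4,interpolation=cv2.INTER_CUBIC)
o=np.zeros((max(a.shape[0],b.shape[0]),a.shape[1]+b.shape[1],3),np.uint8);o[:a.shape[0],:a.shape[1]]=a;o[:b.shape[0],a.shape[1]:]=b
s=cv2.imread("pics/side0.png"); 
s=cv2.resize(s[135:210,200:350],None,fx=3.4,fy=3.4,interpolation=cv2.INTER_CUBIC)
o[b.shape[0]+5:b.shape[0]+5+s.shape[0],a.shape[1]:a.shape[1]+s.shape[1]]=s[:o.shape[0]-b.shape[0]-5,:o.shape[1]-a.shape[1]]
cv2.imwrite("pics/c1.png",o);print(o.shape)
E
```

```text
top blue (np.int32(76), array([369.34210526,  71.28947368]), ((369.5, 71.0), (10.0, 9.0), 90.0), array([365,  66,  10,  11], dtype=int32))
top blue (np.int32(113), array([492.81415929, 141.11504425]), ((492.0411071777344, 141.1095733642578), (26.17119598388672, 4.7108154296875), 6.009006023406982), array([479, 138,  27,   7], dtype=int32))
top blue (np.int32(45), array([492.13333333, 151.97777778]), ((492.5270080566406, 151.8378448486328), (25.31744384765625, 2.7947826385498047), 9.462321281433105), array([480, 150,  26,   5], dtype=int32))
top blue (np.int32(442), array([333.70135747, 211.89140271]), ((333.91583251953125, 211.65841674804688), (24.3784122467041, 19.40322494506836), 84.2894058227539), array([324, 200,  21,  25], dtype=int32))
top blue (np.int32(43), array([495.97674419, 209.41860465]), ((494.6077575683594, 209.13848876953125), (21.333974838256836, 3.1008682250976562), 7.125016689300537), array([484, 207,  22,   6], dtype=int32))
top blue (np.int32(888), array([189.33333333, 247.8490991 ]), ((189.39015197753906, 247.71385192871094), (19.539348602294922, 47.213756561279
[... 841 characters left out ...]
.0), -0.0), array([319,  99,  25,   8], dtype=int32))
side blue (np.int32(369), array([280.85636856, 159.24661247]), ((280.5, 159.5), (19.0, 19.0), 90.0), array([271, 150,  20,  20], dtype=int32))
side blue (np.int32(1273), array([297.06441477, 256.98193244]), ((296.5192565917969, 256.90386962890625), (50.4018440246582, 26.279560089111328), 11.309932708740234), array([272, 240,  52,  35], dtype=int32))
side red (np.int32(34), array([310.82352941,  56.        ]), ((310.5, 56.0), (2.0, 11.0), 90.0), array([305,  55,  12,   3], dtype=int32))
side red (np.int32(171), array([321.0994152 , 153.49122807]), ((321.0, 153.0), (10.0, 18.0), 90.0), array([312, 148,  19,  11], dtype=int32))
(595, 782, 3)
```

View pics/c1.png

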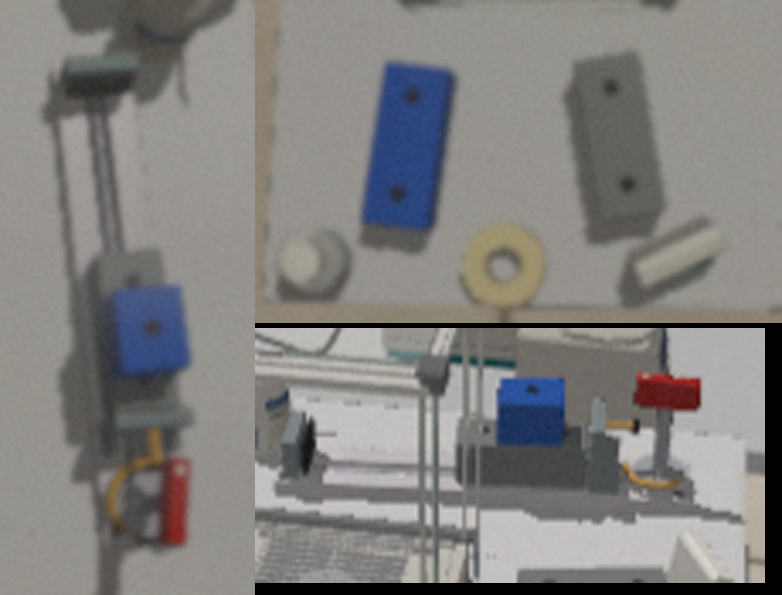

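```bash
cat >> h.py <<'E'
S=4
def up(im): return cv2.resize(im,None,fx=S,fy=S,interpolation=cv2.INTER_CUBIC)
def lo(p): return (np.asarray(p,float)+.5)/S-.5
def boxes(n,im,mask,z,amin=400):
    "rects in upscaled mask, corners cast on z"
    for c in comps(mask,amin):
        px=lo(cv2.boxPoints(c[2])); P=onz(n,px,z)[:,:2]; e=[P[1]-P[0],P[2]-P[1]]
        i=int(np.argmax([abs(x[0]) for x in e])); L=[np.linalg.norm(x) for x in e]
        yield lo(c[1]),P,np.degrees(np.arctan(e[i][1]/e[i][0])),L
E
python3 - <<'E'
from h import *
np.set_printoptions(precision=4,suppress=True)
im=up(cv2.imread("pics/top0.png")[:,:,::-1])
M=masks(im)
for k,z in(('blue',.106),('blue',.045),('red',.124)):
    for c,P,y,L in boxes("top",im,M[k],z,1500):
        if c[1]>190 and c[0]<400: print(k,z,c,y,L,P.tolist())
# brightness profile across features
g=cv2.cvtColor(im,cv2.COLOR_RGB2GRAY)
r,gg,b=[im[:,:,i].astype(int) for i in range(3)]
# points read in crop c1 (scale 3.4): wall crop origin (290,115), right crop origin (145,205) starting col 255
W=lambda x,y:((x+.5)/3.4-.5+290,(y+.5)/3.4-.5+115)
B=lambda x,y:((x-255+.5)/3.4-.5+145,(y+.5)/3.4-.5+205)
print('jaw top corners',onz("top",[W(62,62),W(138,57),W(138,70),W(65,80)],.0565)[:,:2])
print('laid top far corners',onz("top",[W(100,256),W(165,250),W(95,400)],.061)[:,:2], 'half top',onz("top",[W(112,290),W(180,286),W(190,368),W(120,374)],.106)[:,:2])
print('post top',onz("top",[W(118,412),W(190,406)],.084)[:,:2])
print('grey top',onz("top",[B(572,60),B(638,52),B(664,207),B(597,222)],.045)[:,:2])
print('grey holes',onz("top",[B(612,87),B(628,184)],.045)[:,:2])
print('blue top',onz("top",[B(386,63),B(454,70),B(432,230),B(363,223)],.045)[:,:2],'holes',onz("top",[B(412,96),B(397,193)],.045)[:,:2])
print('half hole',onz("top",[W(153,327)],.106)[:,:2],'laid hole far',onz("top",[W(134,272)],.061)[:,:2])
print('bar',onz("top",[W(165,460),W(187,460),W(186,543),W(162,543)],.124)[:,:2])
E
```

```text
blue 0.106 [333.7172 211.9528] 4.155631814751776 [np.float64(0.04822854387836335), np.float64(0.05911816867718506)] [[0.5549839516880507, -0.15808372422838063], [0.5609375581288949, -0.2059433838069313], [0.5019748175179685, -0.2102274341559248], [0.4963544484514196, -0.1629840187969345]]
blue 0.106 [189.3493 247.8269] -5.78043095571827 [np.float64(0.10943956300151388), np.float64(0.047122458612619836)] [[0.38960883049608747, 0.1835742848090486], [0.49849191148650035, 0.1725519155538697], [0.4923679840749249, 0.1258290772544275], [0.3840031108688609, 0.13783298754936116]]
blue 0.045 [333.7172 211.9528] 4.1556318147518185 [np.float64(0.05179365969731381), np.float64(0.0634882595277398)] [[0.5671021512147156, -0.1706584101926714], [0.5734958558794578, -0.22205591718961826], [0.5101745138599786, -0.2266566500349131], [0.5041386799036328, -0.17592094082059975]]
blue 0.045 [189.3493 247.8269] -5.780430955718269 [np.float64(0.11752947586016779), np.float64(0.05060581119011823)] [[0.38950228896257655, 0.1962553970658797], [0.5064341469476674, 0.1844182401386313], [0.49985753096759244, 0.134
[... 356 characters left out ...]
aw top corners [[ 0.7462 -0.1358]
 [ 0.7514 -0.1956]
 [ 0.7406 -0.195 ]
 [ 0.7313 -0.1376]]
laid top far corners [[ 0.5909 -0.1592]
 [ 0.596  -0.2083]
 [ 0.4837 -0.1524]] half top [[ 0.5562 -0.1581]
 [ 0.5595 -0.2065]
 [ 0.5014 -0.2111]
 [ 0.497  -0.1618]]
post top [[ 0.4728 -0.1642]
 [ 0.4772 -0.216 ]]
grey top [[ 0.5091  0.0452]
 [ 0.5156 -0.0036]
 [ 0.4023 -0.0232]
 [ 0.3912  0.0253]]
grey holes [[0.4894 0.0154]
 [0.4187 0.0031]]
blue top [[0.5053 0.1834]
 [0.5007 0.1325]
 [0.3839 0.1447]
 [0.388  0.1953]] holes [[0.481  0.163 ]
 [0.41   0.1712]]
half hole [[ 0.5301 -0.1861]] laid hole far [[ 0.579  -0.1843]]
bar [[ 0.4369 -0.1868]
 [ 0.4369 -0.2018]
 [ 0.3821 -0.1992]
 [ 0.3821 -0.1831]]
```

```bash
cat >> h.py <<'E'
TH=np.radians(4.7); O=np.array([.4745,-.189])
def prof(im,xs,ys,z,axis,O=O,TH=TH):
    "mean grey over the other axis, in the wall frame on plane z"
    u=np.array([np.cos(TH),np.sin(TH)]); v=np.array([-u[1],u[0]])
    X,Y=np.meshgrid(xs,ys,indexing='ij'); P=O+X[...,None]*u+Y[...,None]*v
    q=proj("top",np.c_[P.reshape(-1,2),np.full(X.size,z)]).astype(np.float32).reshape(*X.shape,2)
    return cv2.remap(im,q[...,0],q[...,1],cv2.INTER_LINEAR).astype(float).mean(axis)
E
python3 - <<'E'
from h import *
np.set_printoptions(precision=0,suppress=True,linewidth=220)
im=cv2.imread("pics/top0.png")
ys=np.arange(-.04,.041,.002)
print('y mm',(ys*1000))
for n,x0,x1,z in(('laid',.095,.115,.061),('laidA',.095,.103,.061),('laidB',.107,.115,.061),('half n',.03,.045,.106),('half f',.06,.075,.106),('jaw',.266,.272,.0565),('base',.14,.18,.016),('base f',.2,.24,.016),('bar near',-.09,-.07,.124),('bar far',-.06,-.045,.124)):
    p=prof(im,np.arange(x0,x1,.002),ys,z,0); print(n,p.mean(1) if 'bar' not in n else p[:,2]-p[:,1])
xs=np.arange(.1,.142,.002);print('x laid end',xs*1000,prof(im,xs,np.arange(-.015,.015,.002),.061,1).mean(1))
xs=np.arange(-.11,-.02,.003);print('bar x',xs*1000,prof(im,xs,np.arange(-.003,.005,.002),.124,1)[:,2])
xs=np.arange(.236,.284,.002);print('jaw x',xs*1000,prof(im,xs,np.arange(-.015,.015,.002),.0565,1).mean(1))
E
```

```text
y mm [-40. -38. -36. -34. -32. -30. -28. -26. -24. -22. -20. -18. -16. -14. -12. -10.  -8.  -6.  -4.  -2.   0.   2.   4.   6.   8.  10.  12.  14.  16.  18.  20.  22.  24.  26.  28.  30.  32.  34.  36.  38.  40.]
laid [146. 146. 145. 144. 144. 142. 136. 125. 116. 110. 108. 108. 108. 108. 107. 105. 102.  99.  97.  96.  97.  99. 102. 105. 107. 107. 107. 107. 107. 106. 102.  95.  87.  85.  88.  94. 104. 114. 118. 116. 109.]
laidA [146. 145. 143. 142. 142. 139. 133. 123. 114. 109. 106. 105. 106. 105. 104. 101.  96.  89.  84.  82.  82.  87.  94. 100. 104. 105. 105. 105. 106. 106. 101.  94.  85.  80.  79.  80.  87.  93.  97.  99.  97.]
laidB [147. 147. 146. 146. 146. 144. 138. 128. 118. 111. 109. 109. 109. 109. 108. 108. 107. 107. 108. 108. 108. 108. 108. 108. 109. 108. 108. 109. 108. 106. 102.  97.  90.  91.  98. 109. 123. 135. 137. 130. 119.]
half n [148. 148. 148. 147. 147. 145. 138. 124. 107.  93.  87.  84.  84.  85.  85.  84.  84.  84.  84.  85.  84.  84.  85.  86.  86.  86.  86.  85.  85.  84.  81.  76.  67.  61.  58.  57.  59.  60.  60.  64.  72.]
half f [146. 147. 146. 146. 146. 145
[... 1278 characters left out ...]
0.] [ 97. 101. 104. 106. 107. 108. 109. 108. 108. 110. 115. 121. 126. 129. 130. 130. 130. 131. 132. 132. 132.]
bar x [-110. -107. -104. -101.  -98.  -95.  -92.  -89.  -86.  -83.  -80.  -77.  -74.  -71.  -68.  -65.  -62.  -59.  -56.  -53.  -50.  -47.  -44.  -41.  -38.  -35.  -32.  -29.  -26.  -23.] [150. 149. 149. 148. 145. 131. 125. 131. 132. 132. 134. 132. 130. 129. 128. 128. 128. 126. 126. 122. 120. 120. 121. 116. 111. 112. 100.  81.  77.  72.]
jaw x [236. 238. 240. 242. 244. 246. 248. 250. 252. 254. 256. 258. 260. 262. 264. 266. 268. 270. 272. 274. 276. 278. 280. 282.] [ 98.  94.  91.  87.  79.  66.  55.  48.  46.  46.  48.  50.  53.  59.  68.  80.  92. 101. 106. 108. 109. 112. 115. 120.]
```

Request:
servo_tool:
  increments:
    - {"dx": 0.39, "dy": 0.83, "roll": -0.1}
    - {"dx": 0.39, "dy": 0.83, "roll": -0.1}
    - {"dx": 0.39, "dy": 0.83, "roll": -0.1}
    - {"dx": 0.39, "dy": 0.83, "roll": -0.1}
    - {"dx": 0.39, "dy": 0.83, "roll": -0.1}
    - {"dx": 0.39, "dy": 0.83, "roll": -0.1}
    - {"dx": 0.39, "dy": 0.83, "roll": -0.1}
    - {"dx": 0.39, "dy": 0.83, "roll": -0.1}
    - {"dx": 0.39, "dy": 0.83, "roll": -0.1}
    - {"dx": 0.39, "dy": 0.83, "roll": -0.1}
    - {"dx": 0.39, "dy": 0.83, "roll": -0.1}
    - {"dx": 0.39, "dy": 0.83, "roll": -0.2}
  claw: 0

```text
invalid input
```

Request:
servo_tool:
  increments:
    - {"dx": 0.39, "dy": 0.83, "dz": 0, "roll": -0.1}
    - {"dx": 0.39, "dy": 0.83, "dz": 0, "roll": -0.1}

```text
time_s: 0.3
eef_pos: [0.22, -0.4882, 0.2293]
eef_rot: [[0.96, 0.28, -0.001], [0.28, -0.96, 0.003], [-0.0, -0.003, -1.0]]
contact_force: [1.5, 0.2, 0.8]
opening: 0.0858
```

Request:
servo_tool:
  increments:
    - {"dx": 0.39, "dy": 0.83, "dz": 0, "roll": -0.1}
    - {"dx": 0.39, "dy": 0.83, "dz": 0, "roll": -0.1}
    - {"dx": 0.39, "dy": 0.83, "dz": 0, "roll": -0.1}
    - {"dx": 0.39, "dy": 0.83, "dz": 0, "roll": -0.1}
    - {"dx": 0.39, "dy": 0.83, "dz": 0, "roll": -0.1}
    - {"dx": 0.39, "dy": 0.83, "dz": 0, "roll": -0.1}
    - {"dx": 0.39, "dy": 0.83, "dz": 0, "roll": -0.1}
    - {"dx": 0.39, "dy": 0.83, "dz": 0, "roll": -0.1}
    - {"dx": 0.39, "dy": 0.83, "dz": 0, "roll": -0.1}
    - {"dx": 0.39, "dy": 0.83, "dz": 0, "roll": -0.2}
    - {"dx": 0.39, "dy": 0.83, "dz": 0, "roll": 0}
    - {"dx": 0.39, "dy": 0.83, "dz": 0, "roll": 0}

```text
time_s: 1.5
eef_pos: [0.4545, 0.011, 0.231]
eef_rot: [[0.985, 0.17, -0.0], [0.17, -0.985, -0.0], [-0.0, 0.0, -1.0]]
contact_force: [0.1, -1.1, 0.8]
opening: 0.0854
```

Request:
servo_tool:
  increments:
    - {"dx": 0, "dy": 0, "dz": -1, "roll": 0}
    - {"dx": 0, "dy": 0, "dz": -1, "roll": 0}
    - {"dx": 0, "dy": 0, "dz": -1, "roll": 0}
    - {"dx": 0, "dy": 0, "dz": -0.7, "roll": 0}
    - {"dx": 0, "dy": 0, "dz": -0.6, "roll": 0}
    - {"dx": 0, "dy": 0, "dz": 0, "roll": 0}

```text
time_s: 2.1
eef_pos: [0.4504, 0.0092, 0.011]
eef_rot: [[0.985, 0.17, -0.01], [0.17, -0.985, 0.001], [-0.01, -0.002, -1.0]]
contact_force: [0.2, 0.3, 0.2]
opening: 0.0855
```

Request:
servo_tool:
  increments:
    - {"dx": 0, "dy": 0, "dz": 0, "roll": 0}
    - {"dx": 0, "dy": 0, "dz": 0, "roll": 0}
    - {"dx": 0, "dy": 0, "dz": 0, "roll": 0}
    - {"dx": 0, "dy": 0, "dz": 0, "roll": 0}
    - {"dx": 0, "dy": 0, "dz": 0, "roll": 0}
    - {"dx": 0, "dy": 0, "dz": 0, "roll": 0}
    - {"dx": 0, "dy": 0, "dz": 0, "roll": 0}
    - {"dx": 0, "dy": 0, "dz": 0, "roll": 0}
  claw: 1
  force: 50

```text
time_s: 2.9
eef_pos: [0.456, 0.009, 0.0191]
eef_rot: [[0.985, 0.17, 0.005], [0.17, -0.985, 0.0], [0.005, 0.001, -1.0]]
contact_force: [0.2, 0.6, 6.4]
opening: 0.0493
```

Request:
servo_tool:
  increments:
    - {"dx": 0, "dy": 0, "dz": 0.5, "roll": 0}
    - {"dx": 0, "dy": 0, "dz": 1, "roll": 0}
    - {"dx": 0, "dy": 0, "dz": 1, "roll": -0.2}
    - {"dx": 0, "dy": -0.5, "dz": 0.5, "roll": -0.2}
    - {"dx": 0.6, "dy": -0.7, "dz": 0, "roll": -0.2}
    - {"dx": 0.6, "dy": -0.7, "dz": 0, "roll": -0.25}
    - {"dx": 0.6, "dy": -0.6, "dz": 0, "roll": 0}
    - {"dx": 0.6, "dy": -0.6, "dz": 0, "roll": 0}
    - {"dx": 0.6, "dy": -0.4, "dz": 0, "roll": 0}
    - {"dx": 0.6, "dy": -0.15, "dz": 0, "roll": 0}
    - {"dx": 0.5, "dy": 0, "dz": 0, "roll": 0}
    - {"dx": 0, "dy": 0, "dz": 0, "roll": 0}

```text
time_s: 4.1
eef_pos: [0.6609, -0.1737, 0.1644]
eef_rot: [[0.997, 0.082, -0.001], [0.082, -0.997, 0.001], [-0.001, -0.001, -1.0]]
contact_force: [-0.9, -0.4, -2.4]
opening: 0.0491
```

Request:
servo_tool:
  increments:
    - {"dx": 0.02, "dy": -0.02, "dz": -0.8, "roll": 0}
    - {"dx": 0, "dy": 0, "dz": -0.8, "roll": 0}
    - {"dx": 0, "dy": 0, "dz": -0.7, "roll": 0}
    - {"dx": 0, "dy": 0, "dz": 0, "roll": 0}
    - {"dx": 0, "dy": 0, "dz": 0, "roll": 0}

```text
time_s: 4.6
eef_pos: [0.6596, -0.1744, 0.0519]
eef_rot: [[0.997, 0.082, -0.001], [0.082, -0.997, 0.0], [-0.001, -0.0, -1.0]]
contact_force: [0.4, -0.2, -1.4]
opening: 0.0487
```

Run:
```python
from h import *
im=imaging.camera("top");cv2.imwrite("pics/t1.png",im[:,:,::-1]);s=imaging.camera("side")
a=cv2.resize(im[115:290,280:365],None,fx=3.4,fy=3.4,interpolation=cv2.INTER_CUBIC)
b=cv2.resize(s[120:210,220:350],None,fx=3.8,fy=3.8,interpolation=cv2.INTER_CUBIC)
o=np.zeros((600,800,3),np.uint8);o[:a.shape[0],:a.shape[1]]=a;o[:b.shape[0],a.shape[1]:a.shape[1]+b.shape[1]]=b
cv2.imwrite("pics/c2.png",o[:,:,::-1]);print(readout.get_state()['eef_pos'],readout.get_state()['contact_force'])
```

```text
[ 0.66143961 -0.17493421  0.05507694] [-0.28072625 -0.3680235  -1.57266895]
```

View pics/c2.png

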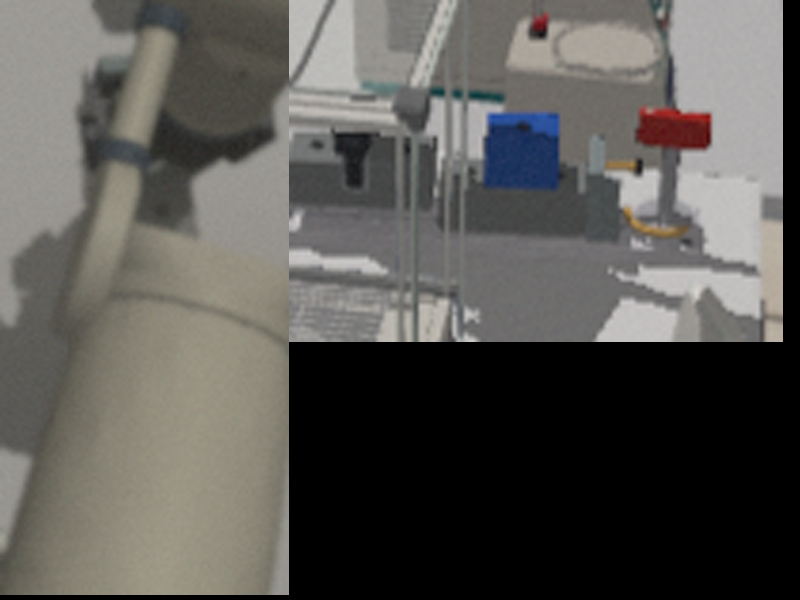

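The arm hides the top view. The side view shows the held brick (crop 350,170) clear of the laid one, about 20 mm above the base. I'll lower it slowly.

Request:
servo_tool:
  increments:
    - {"dx": 0, "dy": 0, "dz": -0.15, "roll": 0}
    - {"dx": 0, "dy": 0, "dz": -0.1, "roll": 0}
    - {"dx": 0, "dy": 0, "dz": -0.06, "roll": 0}
    - {"dx": 0, "dy": 0, "dz": -0.05, "roll": 0}
    - {"dx": 0, "dy": 0, "dz": 0, "roll": 0}

```text
time_s: 5.2
eef_pos: [0.6602, -0.1746, 0.0352]
eef_rot: [[0.997, 0.082, 0.0], [0.082, -0.997, -0.0], [0.0, 0.0, -1.0]]
contact_force: [-5.4, 0.8, 5.0]
opening: 0.0492
```

Request:
servo_tool:
  increments:
    - {"dx": 0, "dy": 0, "dz": 0, "roll": 0}
    - {"dx": 0, "dy": 0, "dz": 0, "roll": 0}
    - {"dx": 0, "dy": 0, "dz": 0, "roll": 0}
    - {"dx": 0, "dy": 0, "dz": 0, "roll": 0}
    - {"dx": 0, "dy": 0, "dz": 0, "roll": 0}
    - {"dx": 0, "dy": 0, "dz": 0, "roll": 0}
  claw: 0

```text
time_s: 5.8
eef_pos: [0.6602, -0.1745, 0.0331]
eef_rot: [[0.997, 0.082, -0.0], [0.082, -0.997, 0.0], [-0.0, -0.0, -1.0]]
contact_force: [0.4, -0.7, 0.7]
opening: 0.0852
```

Request:
servo_tool:
  increments:
    - {"dx": 0, "dy": 0, "dz": 0.5, "roll": 0}
    - {"dx": 0, "dy": 0, "dz": 1, "roll": 0}
    - {"dx": 0, "dy": 0, "dz": 1, "roll": 1}
    - {"dx": -0.5, "dy": 0, "dz": 1, "roll": 1}
    - {"dx": -0.8, "dy": 0.6, "dz": 0, "roll": 1}
    - {"dx": -0.8, "dy": 0.6, "dz": 0, "roll": 1}
    - {"dx": -0.8, "dy": 0.6, "dz": 0, "roll": 1}
    - {"dx": -0.8, "dy": 0.6, "dz": 0, "roll": 1}
    - {"dx": -0.8, "dy": 0.6, "dz": 0, "roll": 1}
    - {"dx": 0, "dy": 0.6, "dz": 0, "roll": 1}
    - {"dx": 0, "dy": 0, "dz": 0, "roll": 1}
    - {"dx": 0, "dy": 0, "dz": 0, "roll": 1}

```text
time_s: 7.0
eef_pos: [0.4375, 0.0065, 0.2035]
eef_rot: [[0.422, 0.907, 0.002], [0.907, -0.422, -0.0], [0.001, 0.001, -1.0]]
contact_force: [-0.8, -0.6, 0.1]
opening: 0.0853
```

Run:
```python
from h import *
np.set_printoptions(precision=0,suppress=True,linewidth=220)
im=imaging.camera("top")[:,:,::-1].copy();cv2.imwrite("pics/t2.png",im)
a=cv2.resize(im[115:290,280:365],None,fx=3.4,fy=3.4,interpolation=cv2.INTER_CUBIC);cv2.imwrite("pics/c3.png",a)
ys=np.arange(-.04,.041,.002);print(ys*1000)
for n,x0,x1,z in(('laid',.105,.115,.061),('gnear',.13,.14,.061),('gmid',.165,.195,.061),('gfar',.23,.245,.061)):
    print(n,prof(im,np.arange(x0,x1,.002),ys,z,0).mean(1))
xs=np.arange(.1,.28,.003);print('x',xs*1000,prof(im,xs,np.arange(-.02,-.01,.002),.061,1).mean(1))
```

```text
[-40. -38. -36. -34. -32. -30. -28. -26. -24. -22. -20. -18. -16. -14. -12. -10.  -8.  -6.  -4.  -2.   0.   2.   4.   6.   8.  10.  12.  14.  16.  18.  20.  22.  24.  26.  28.  30.  32.  34.  36.  38.  40.]
laid [149. 148. 149. 149. 148. 147. 142. 131. 120. 113. 110. 110. 109. 109. 109. 109. 108. 107. 107. 107. 107. 107. 108. 109. 108. 108. 108. 109. 108. 106. 102.  96.  88.  81.  85.  95. 107. 119. 126. 130. 132.]
gnear [150. 150. 151. 150. 149. 147. 142. 132. 121. 113. 109. 109. 108. 108. 108. 108. 109. 109. 108. 106. 106. 107. 107. 107. 108. 108. 107. 107. 107. 106. 103.  96.  87.  79.  78.  80.  84.  91.  94.  94.  93.]
gmid [153. 153. 153. 154. 153. 151. 145. 134. 121. 111. 107. 105. 105. 105. 105. 105. 105. 105. 105. 105. 104. 105. 105. 105. 105. 105. 105. 104. 104. 103.  99.  91.  79.  70.  66.  69.  76.  82.  87.  88.  87.]
gfar [139. 132. 127. 124. 121. 119. 114. 108. 103. 101. 103. 102. 101. 100.  99.  98.  98.  98.  98.  97.  96.  96.  96.  96.  96.  97.  97.  99.  98.  96.  92.  86.  78.  73.  76.  82.  85.  89.  91.  90.  88.]
x [100. 103. 106. 109. 112. 115. 118. 121. 124. 127. 130. 133. 136. 139. 142. 145. 148. 151. 154. 157. 160. 163. 166. 169. 172. 175. 178. 181. 184. 187. 190. 193. 196. 199. 202. 205. 208. 211. 214. 217. 220. 223. 226.
 229. 232. 235. 238. 241. 244. 247. 250. 253. 256. 259. 262. 265. 268. 271. 274. 277. 280.] [110. 110. 109. 109. 110. 109. 105.  96.  92. 100. 106. 108. 109. 109. 109. 108. 108. 107. 106. 107. 106. 107. 106. 105. 106. 106. 105. 105. 105. 106. 106. 105. 105. 105. 104. 104. 106. 105. 105. 104. 105. 103. 104.
 105. 104. 104. 103.  99.  88.  72.  57.  51.  49.  57.  67.  87. 104. 108. 106.  99.  90.]
```

View pics/c3.png

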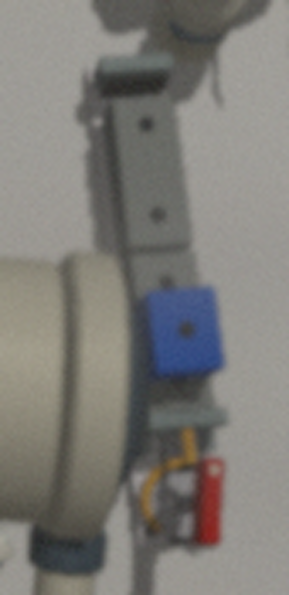

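Both grey bricks show the same side edges to within 0.5 mm. The joint is at x≈123 mm, and the new brick is centred at ≈186 mm, clear of the jaw. On to the handle.

Request:
servo_tool:
  increments:
    - {"dx": -0.05, "dy": -0.4, "dz": 0, "roll": 1}
    - {"dx": -0.05, "dy": -0.4, "dz": 0, "roll": 1}
    - {"dx": -0.05, "dy": -0.4, "dz": 0, "roll": 1}
    - {"dx": -0.05, "dy": -0.4, "dz": 0, "roll": 1}
    - {"dx": -0.05, "dy": -0.4, "dz": 0, "roll": 1}
    - {"dx": -0.05, "dy": -0.4, "dz": 0, "roll": 1}
    - {"dx": -0.05, "dy": -0.4, "dz": 0, "roll": 1}
    - {"dx": -0.05, "dy": -0.4, "dz": 0, "roll": 1}
    - {"dx": -0.05, "dy": -0.4, "dz": 0, "roll": 1}
    - {"dx": -0.05, "dy": -0.4, "dz": 0, "roll": 1}
    - {"dx": -0.05, "dy": 0, "dz": 0, "roll": 1}
    - {"dx": 0, "dy": 0, "dz": 0, "roll": 1}

```text
time_s: 8.25
eef_pos: [0.41, -0.1953, 0.203]
eef_rot: [[-0.728, 0.686, -0.0], [0.686, 0.728, 0.0], [0.0, -0.0, -1.0]]
contact_force: [-0.3, 0.3, -0.2]
opening: 0.0851
```

Request:
servo_tool:
  increments:
    - {"dx": 0, "dy": 0, "dz": 0, "roll": 1}
    - {"dx": 0, "dy": 0, "dz": 0, "roll": 1}
    - {"dx": 0, "dy": 0, "dz": 0, "roll": 1}
    - {"dx": 0, "dy": 0, "dz": 0, "roll": 1}
    - {"dx": 0, "dy": 0, "dz": 0, "roll": 1}
    - {"dx": 0, "dy": 0, "dz": 0, "roll": 1}
    - {"dx": 0, "dy": 0, "dz": 0, "roll": 0.4}
    - {"dx": 0, "dy": 0, "dz": 0, "roll": 0}

```text
time_s: 9.05
eef_pos: [0.4103, -0.1946, 0.203]
eef_rot: [[-0.996, 0.088, 0.0], [0.088, 0.996, -0.0], [-0.0, -0.0, -1.0]]
contact_force: [-0.1, 0.1, -0.2]
opening: 0.0853
```

Request:
servo_tool:
  increments:
    - {"dx": 0, "dy": 0, "dz": -0.7, "roll": 0}
    - {"dx": 0, "dy": 0, "dz": -0.7, "roll": 0}
    - {"dx": 0, "dy": 0, "dz": -0.5, "roll": 0}
    - {"dx": 0, "dy": 0, "dz": -0.2, "roll": 0}
    - {"dx": 0, "dy": 0, "dz": 0, "roll": 0}
    - {"dx": 0, "dy": 0, "dz": 0, "roll": 0}

```text
time_s: 9.65
eef_pos: [0.4109, -0.1949, 0.0995]
eef_rot: [[-0.996, 0.087, 0.002], [0.087, 0.996, -0.001], [-0.002, -0.001, -1.0]]
contact_force: [-0.5, -0.0, 1.6]
opening: 0.0856
```

Request:
servo_tool:
  increments:
    - {"dx": 0, "dy": 0, "dz": 0, "roll": 0}
    - {"dx": 0, "dy": 0, "dz": 0, "roll": 0}
    - {"dx": 0, "dy": 0, "dz": 0, "roll": 0}
    - {"dx": 0, "dy": 0, "dz": 0, "roll": 0}
    - {"dx": 0, "dy": 0, "dz": 0, "roll": 0}
    - {"dx": 0, "dy": 0, "dz": 0, "roll": 0}
    - {"dx": 0, "dy": 0, "dz": 0, "roll": 0}
    - {"dx": 0, "dy": 0, "dz": 0, "roll": 0}
    - {"dx": 0, "dy": 0, "dz": 0, "roll": 0}
    - {"dx": 0, "dy": 0, "dz": 0, "roll": 0}
  claw: 1
  force: 60

```text
time_s: 10.65
eef_pos: [0.4104, -0.195, 0.0984]
eef_rot: [[-0.996, 0.086, 0.0], [0.086, 0.996, -0.001], [-0.001, -0.001, -1.0]]
contact_force: [-0.8, -4.4, 4.2]
opening: 0.013
```

Run:
```python
from h import *
s=readout.get_state();print(s['eef_pos'],s['contact_force'],s['moment'],s['opening'],s['q'])
```

```text
[ 0.41041064 -0.19498661  0.09841148] [-0.82483429 -4.41342971  4.17291417] [-0.71007177  0.21163221  0.06390831] 0.012979444081226347 [-5.17842409e-01 -2.97290544e-01  1.82783015e+00 -7.80736824e-04
  1.61011472e+00 -2.00250735e+00]
```

Request:
servo_tool:
  increments:
    - {"dx": 0, "dy": -0.01, "dz": 0, "roll": -0.5}
    - {"dx": 0, "dy": 0, "dz": 0, "roll": -1}
    - {"dx": 0, "dy": 0, "dz": 0, "roll": -1}
    - {"dx": 0, "dy": 0, "dz": 0, "roll": -1}
    - {"dx": 0, "dy": 0, "dz": 0, "roll": -1}
    - {"dx": 0, "dy": 0, "dz": 0, "roll": -1}
    - {"dx": 0, "dy": 0, "dz": 0, "roll": -1}
    - {"dx": 0, "dy": 0, "dz": 0, "roll": -1}
    - {"dx": 0, "dy": 0, "dz": 0, "roll": -1}
    - {"dx": 0, "dy": 0, "dz": 0, "roll": -1}

```text
time_s: 11.65
eef_pos: [0.4099, -0.1958, 0.0984]
eef_rot: [[-0.466, 0.885, -0.001], [0.885, 0.466, -0.002], [-0.001, -0.002, -1.0]]
contact_force: [-4.3, -6.0, 5.3]
opening: 0.013
```

Request:
servo_tool:
  increments:
    - {"dx": -0.01, "dy": -0.01, "dz": 0, "roll": -1}
    - {"dx": 0, "dy": 0, "dz": 0, "roll": -1}
    - {"dx": 0, "dy": 0, "dz": 0, "roll": -1}
    - {"dx": 0, "dy": 0, "dz": 0, "roll": -1}
    - {"dx": 0, "dy": 0, "dz": 0, "roll": -1}
    - {"dx": 0, "dy": 0, "dz": 0, "roll": -1}
    - {"dx": 0, "dy": 0, "dz": 0, "roll": -1}
    - {"dx": 0, "dy": 0, "dz": 0, "roll": -1}
    - {"dx": 0, "dy": 0, "dz": 0, "roll": -1}
    - {"dx": 0, "dy": 0, "dz": 0, "roll": -1}

```text
time_s: 12.65
eef_pos: [0.4089, -0.1958, 0.0984]
eef_rot: [[0.533, 0.846, -0.002], [0.846, -0.533, -0.001], [-0.002, -0.002, -1.0]]
contact_force: [-7.0, -3.4, 6.0]
opening: 0.0124
```

Request:
servo_tool:
  increments:
    - {"dx": 0, "dy": 0, "dz": 0, "roll": -1}
    - {"dx": 0, "dy": 0, "dz": 0, "roll": -1}
    - {"dx": 0, "dy": 0, "dz": 0, "roll": -1}
    - {"dx": 0, "dy": 0, "dz": 0, "roll": -1}
    - {"dx": 0, "dy": 0, "dz": 0, "roll": -1}
    - {"dx": 0, "dy": 0, "dz": 0, "roll": -1}
    - {"dx": 0, "dy": 0, "dz": 0, "roll": -1}
    - {"dx": 0, "dy": 0, "dz": 0, "roll": -1}
    - {"dx": 0, "dy": 0, "dz": 0, "roll": -0.7}
    - {"dx": 0, "dy": 0, "dz": 0, "roll": 0}

```text
time_s: 13.65
eef_pos: [0.4083, -0.1951, 0.0984]
eef_rot: [[0.995, 0.1, -0.004], [0.1, -0.995, 0.001], [-0.003, -0.001, -1.0]]
contact_force: [-8.7, 0.9, 8.6]
opening: 0.0126
```

Run:
```python
from h import *
s=readout.get_state();print(s['eef_pos'],s['contact_force'],s['moment'],s['opening'],s['q'])
R=s['eef_rot'];print(np.degrees(np.arctan2(R[1,0],R[0,0])))
```

```text
[ 0.40834011 -0.19506735  0.09837506] [-8.65640527  0.9037515   8.64994836] [-0.11548098  1.34177061 -0.04340657] 0.012643771080358196 [-5.20198307e-01 -2.98099087e-01  1.82855002e+00 -8.74363046e-04
  1.61476996e+00  9.50423060e-01]
5.737629538831649
```

Request:
servo_tool:
  increments:
    - {"dx": 0, "dy": 0, "dz": 0, "roll": -0.2}
    - {"dx": 0, "dy": 0, "dz": 0, "roll": -0.15}
    - {"dx": 0, "dy": 0, "dz": 0, "roll": 0}
    - {"dx": 0, "dy": 0, "dz": 0, "roll": 0}

```text
time_s: 14.05
eef_pos: [0.4083, -0.195, 0.0984]
eef_rot: [[0.998, 0.066, -0.004], [0.066, -0.998, 0.001], [-0.004, -0.001, -1.0]]
contact_force: [-9.3, -0.1, 8.0]
opening: 0.013
```

Request:
servo_tool:
  increments:
    - {"dx": 0, "dy": 0, "dz": 0, "roll": 0}
    - {"dx": 0, "dy": 0, "dz": 0, "roll": 0}
    - {"dx": 0, "dy": 0, "dz": 0, "roll": 0}
    - {"dx": 0, "dy": 0, "dz": 0, "roll": 0}
    - {"dx": 0, "dy": 0, "dz": 0, "roll": 0}
    - {"dx": 0, "dy": 0, "dz": 0, "roll": 0}
  claw: 0

```text
time_s: 14.65
eef_pos: [0.4099, -0.1954, 0.0979]
eef_rot: [[0.998, 0.066, -0.0], [0.066, -0.998, 0.0], [-0.0, -0.0, -1.0]]
contact_force: [0.2, 0.2, 0.5]
opening: 0.085
```

Request:
servo_tool:
  increments:
    - {"dx": 0, "dy": 0, "dz": 0.7, "roll": 0}
    - {"dx": 0, "dy": 0, "dz": 1, "roll": 0}
    - {"dx": 0, "dy": 0.5, "dz": 0.6, "roll": 0}
    - {"dx": 0, "dy": 1, "dz": 0, "roll": 0}
    - {"dx": 0, "dy": 1, "dz": 0, "roll": 0}
    - {"dx": 0, "dy": 1, "dz": 0, "roll": -0.5}
    - {"dx": 0, "dy": 1, "dz": 0, "roll": -0.5}
    - {"dx": 0, "dy": 0.9, "dz": 0, "roll": -0.5}
    - {"dx": 0.3, "dy": 0.9, "dz": 0, "roll": -0.3}
    - {"dx": 0.3, "dy": 0.7, "dz": 0, "roll": 0}
    - {"dx": 0.1, "dy": 0.2, "dz": 0, "roll": 0}

```text
time_s: 15.75
eef_pos: [0.445, 0.1676, 0.2124]
eef_rot: [[0.993, -0.118, -0.001], [-0.118, -0.993, 0.001], [-0.001, -0.001, -1.0]]
contact_force: [0.4, -0.3, -0.2]
opening: 0.0857
```

Run:
```python
from h import *
np.set_printoptions(precision=0,suppress=True,linewidth=220)
im=imaging.camera("top")[:,:,::-1].copy();cv2.imwrite("pics/t3.png",im);s=imaging.camera("side")[:,:,::-1]
a=cv2.resize(im[115:290,280:365],None,fx=3.4,fy=3.4,interpolation=cv2.INTER_CUBIC)
b=cv2.resize(s[120:290,220:350],None,fx=3.5,fy=3.5,interpolation=cv2.INTER_CUBIC)
o=np.zeros((600,800,3),np.uint8);o[:a.shape[0],:a.shape[1]]=a;o[:b.shape[0],a.shape[1]:a.shape[1]+b.shape[1]]=b
cv2.imwrite("pics/c4.png",o)
ys=np.arange(-.04,.041,.002);print(ys*1000)
for n,x0,x1,z in(('laid',.105,.115,.061),('gnear',.13,.14,.061),('gmid',.165,.19,.061),('gfar',.22,.235,.061),('halfn',.03,.045,.106),('halff',.06,.075,.106)):
    print(n,prof(im,np.arange(x0,x1,.002),ys,z,0).mean(1))
xs=np.arange(.1,.28,.003);print('x',xs*1000,prof(im,xs,np.arange(-.02,-.01,.002),.061,1).mean(1))
for y in(-.015,.015): xs=np.arange(0.,.1,.002);print('half x',xs*1000,prof(im,xs,np.arange(y-.004,y+.004,.002),.106,1)[:,2])
```

```text
[-40. -38. -36. -34. -32. -30. -28. -26. -24. -22. -20. -18. -16. -14. -12. -10.  -8.  -6.  -4.  -2.   0.   2.   4.   6.   8.  10.  12.  14.  16.  18.  20.  22.  24.  26.  28.  30.  32.  34.  36.  38.  40.]
laid [150. 150. 150. 149. 149. 147. 142. 130. 119. 112. 110. 110. 109. 108. 108. 109. 110. 109. 109. 109. 108. 108. 108. 109. 109. 109. 109. 109. 108. 107. 102.  94.  87.  81.  79.  82.  87.  94.  96.  95.  94.]
gnear [150. 151. 151. 150. 150. 149. 143. 133. 122. 113. 109. 109. 109. 108. 108. 107. 107. 105. 102. 101. 100. 103. 105. 106. 107. 107. 108. 109. 109. 107. 104.  98.  88.  81.  77.  78.  83.  90.  94.  94.  93.]
gmid [154. 154. 154. 153. 153. 151. 145. 134. 121. 111. 107. 106. 105. 105. 105. 106. 106. 106. 106. 106. 106. 105. 105. 105. 105. 106. 106. 106. 105. 104. 101.  93.  81.  71.  67.  70.  76.  83.  87.  88.  88.]
gfar [155. 155. 154. 153. 152. 150. 143. 131. 119. 110. 105. 104. 104. 103. 103. 103. 102. 100.  98.  97.  98.  99. 100. 102. 103. 104. 104. 104. 104. 104.  99.  90.  78.  65.  60.  62.  69.  78.  84.  87.  88.]
halfn [151. 152. 152. 151. 151. 150. 144. 13
[... 1223 characters left out ...]
. 140. 140. 140. 140. 138. 135. 127. 110.  88.  69.  56.  50.  51.  52.  51.  52.  54.  54.  56.  57.  58.  58.  59.  60.  60.  61.  63.  64.  66.  68.  67.  68.  69.  70.  71.  71.  75.  86. 104. 124.
 135. 139. 139. 139. 139. 138. 140.]
half x [ 0.  2.  4.  6.  8. 10. 12. 14. 16. 18. 20. 22. 24. 26. 28. 30. 32. 34. 36. 38. 40. 42. 44. 46. 48. 50. 52. 54. 56. 58. 60. 62. 64. 66. 68. 70. 72. 74. 76. 78. 80. 82. 84. 86. 88. 90. 92. 94. 96. 98.] [ 94.  92.  82.  73.  69.  66.  62.  59.  56.  53.  52.  48.  48.  50.  49.  51.  52.  54.  54.  53.  54.  55.  55.  56.  57.  58.  59.  59.  59.  61.  62.  64.  64.  65.  66.  66.  68.  68.  68.  70.  74.  78.  83.
  88.  90.  96. 100. 105. 109. 108.]
```

View pics/c4.png

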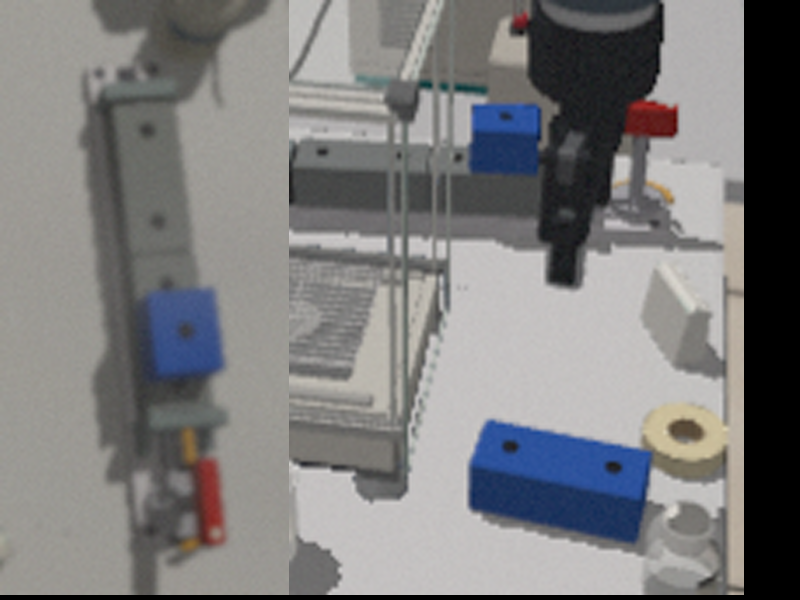

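Clamped: the grey joint is closed at x≈120 mm, the jaw is up to the brick, and the T-bar is reversed (its dot is now at the near end). The half brick's far end is at x≈82 mm. Next I'll pick up the blue brick.

Request:
servo_tool:
  increments:
    - {"dx": 0, "dy": -0.03, "dz": -1, "roll": 0.1}
    - {"dx": 0, "dy": 0, "dz": -1, "roll": 0}
    - {"dx": 0, "dy": 0, "dz": -1, "roll": 0}
    - {"dx": 0, "dy": 0, "dz": -0.5, "roll": 0}
    - {"dx": 0, "dy": 0, "dz": -0.4, "roll": 0}
    - {"dx": 0, "dy": 0, "dz": 0, "roll": 0}

```text
time_s: 16.45
eef_pos: [0.4425, 0.1607, 0.0148]
eef_rot: [[0.993, -0.114, -0.006], [-0.114, -0.994, -0.002], [-0.006, 0.003, -1.0]]
contact_force: [-0.2, 0.0, -1.1]
opening: 0.0855
```

Request:
servo_tool:
  increments:
    - {"dx": 0, "dy": 0, "dz": 0, "roll": 0}
    - {"dx": 0, "dy": 0, "dz": 0, "roll": 0}
    - {"dx": 0, "dy": 0, "dz": 0, "roll": 0}
    - {"dx": 0, "dy": 0, "dz": 0, "roll": 0}
    - {"dx": 0, "dy": 0, "dz": 0, "roll": 0}
    - {"dx": 0, "dy": 0, "dz": 0, "roll": 0}
    - {"dx": 0, "dy": 0, "dz": 0, "roll": 0}
    - {"dx": 0, "dy": 0, "dz": 0, "roll": 0}
  claw: 1
  force: 50

```text
time_s: 17.25
eef_pos: [0.4465, 0.1634, 0.0208]
eef_rot: [[0.994, -0.112, 0.005], [-0.112, -0.994, 0.001], [0.004, -0.002, -1.0]]
contact_force: [-0.5, -0.4, 6.4]
opening: 0.0487
```

Request:
servo_tool:
  increments:
    - {"dx": 0, "dy": 0, "dz": 0.5, "roll": 0}
    - {"dx": 0, "dy": 0, "dz": 1, "roll": 0}
    - {"dx": 0, "dy": -0.3, "dz": 1, "roll": 0.25}
    - {"dx": 0, "dy": -0.7, "dz": 0.7, "roll": 0.4}
    - {"dx": 0, "dy": -0.9, "dz": 0.2, "roll": 0.4}
    - {"dx": 0, "dy": -0.9, "dz": 0, "roll": 0.4}
    - {"dx": 0.3, "dy": -0.9, "dz": 0, "roll": 0.4}
    - {"dx": 0.5, "dy": -0.8, "dz": 0, "roll": 0}
    - {"dx": 0.6, "dy": -0.7, "dz": 0, "roll": 0}
    - {"dx": 0.7, "dy": -0.6, "dz": 0, "roll": 0}
    - {"dx": 0.7, "dy": -0.5, "dz": 0, "roll": 0}
    - {"dx": 0.5, "dy": -0.3, "dz": 0, "roll": 0}

```text
time_s: 18.45
eef_pos: [0.6111, -0.1688, 0.1854]
eef_rot: [[0.997, 0.08, -0.001], [0.08, -0.997, -0.001], [-0.001, 0.0, -1.0]]
contact_force: [-0.8, 0.1, -1.6]
opening: 0.0491
```

Request:
servo_tool:
  increments:
    - {"dx": 0.3, "dy": -0.2, "dz": 0, "roll": 0}
    - {"dx": 0, "dy": 0, "dz": 0, "roll": 0}
    - {"dx": 0, "dy": 0, "dz": 0, "roll": 0}

```text
time_s: 18.75
eef_pos: [0.6245, -0.1763, 0.1856]
eef_rot: [[0.997, 0.081, -0.001], [0.081, -0.997, 0.0], [-0.001, -0.001, -1.0]]
contact_force: [-0.6, 0.6, -2.3]
opening: 0.0491
```

Request:
servo_tool:
  increments:
    - {"dx": 0.13, "dy": -0.02, "dz": 0, "roll": 0}
    - {"dx": 0, "dy": 0, "dz": -0.6, "roll": 0}
    - {"dx": 0, "dy": 0, "dz": -0.7, "roll": 0}
    - {"dx": 0, "dy": 0, "dz": -0.4, "roll": 0}
    - {"dx": 0, "dy": 0, "dz": 0, "roll": 0}
    - {"dx": 0, "dy": 0, "dz": 0, "roll": 0}

```text
time_s: 19.35
eef_pos: [0.6313, -0.177, 0.1019]
eef_rot: [[0.997, 0.082, 0.001], [0.082, -0.997, -0.0], [0.001, 0.0, -1.0]]
contact_force: [0.7, -0.1, -1.0]
opening: 0.0489
```

Run:
```python
from h import *
s=imaging.camera("side")[:,:,::-1]
cv2.imwrite("pics/c5.png",cv2.resize(s[120:210,220:350],None,fx=4,fy=4,interpolation=cv2.INTER_CUBIC))
s=readout.get_state();print(s['eef_pos'],s['contact_force'])
```

```text
[ 0.63202463 -0.17727975  0.10321046] [ 0.52587682 -0.10727312 -1.97787091]
```

View pics/c5.png

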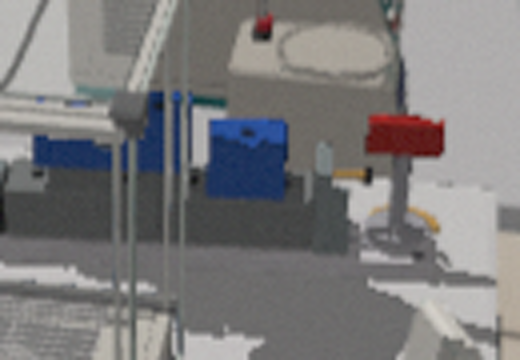

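The side view shows the blue brick's near end (crop x 193) about 10 mm behind the half brick (crop x 207), still raised. I'll lower it.

Request:
servo_tool:
  increments:
    - {"dx": 0, "dy": 0, "dz": -0.15, "roll": 0}
    - {"dx": 0, "dy": 0, "dz": -0.12, "roll": 0}
    - {"dx": 0, "dy": 0, "dz": -0.08, "roll": 0}
    - {"dx": 0, "dy": 0, "dz": -0.05, "roll": 0}
    - {"dx": 0, "dy": 0, "dz": -0.03, "roll": 0}
    - {"dx": 0, "dy": 0, "dz": 0, "roll": 0}

```text
time_s: 20.0
eef_pos: [0.6313, -0.1774, 0.0819]
eef_rot: [[0.997, 0.082, 0.001], [0.082, -0.997, -0.0], [0.001, 0.0, -1.0]]
contact_force: [-6.3, 2.5, 7.3]
opening: 0.049
```

Request:
servo_tool:
  increments:
    - {"dx": 0, "dy": 0, "dz": 0.02, "roll": 0}
    - {"dx": -0.03, "dy": -0.0025, "dz": 0, "roll": 0}
    - {"dx": -0.03, "dy": -0.0025, "dz": 0, "roll": 0}
    - {"dx": -0.03, "dy": -0.0025, "dz": 0, "roll": 0}
    - {"dx": -0.03, "dy": -0.0025, "dz": 0, "roll": 0}
    - {"dx": -0.03, "dy": -0.0025, "dz": 0, "roll": 0}

```text
time_s: 20.6
eef_pos: [0.6252, -0.1782, 0.0819]
eef_rot: [[0.997, 0.082, 0.004], [0.082, -0.997, -0.001], [0.004, 0.001, -1.0]]
contact_force: [5.2, -0.0, 5.6]
opening: 0.0491
```

Request:
servo_tool:
  increments:
    - {"dx": -0.015, "dy": -0.0012, "dz": 0.02, "roll": 0}
    - {"dx": -0.015, "dy": -0.0012, "dz": 0, "roll": 0}
    - {"dx": -0.015, "dy": -0.0012, "dz": 0, "roll": 0}
    - {"dx": -0.015, "dy": -0.0012, "dz": 0, "roll": 0}
    - {"dx": -0.015, "dy": -0.0012, "dz": 0, "roll": 0}
    - {"dx": -0.015, "dy": -0.0012, "dz": 0, "roll": 0}

```text
time_s: 21.2
eef_pos: [0.6197, -0.1784, 0.0818]
eef_rot: [[0.997, 0.082, 0.001], [0.082, -0.997, -0.0], [0.001, 0.0, -1.0]]
contact_force: [4.0, -0.3, 5.4]
opening: 0.0489
```

Request:
servo_tool:
  increments:
    - {"dx": -0.015, "dy": -0.0012, "dz": 0.01, "roll": 0}
    - {"dx": -0.015, "dy": -0.0012, "dz": 0, "roll": 0}
    - {"dx": -0.015, "dy": -0.0012, "dz": 0, "roll": 0}
    - {"dx": -0.015, "dy": -0.0012, "dz": 0, "roll": 0}
    - {"dx": -0.015, "dy": -0.0012, "dz": 0, "roll": 0}

```text
time_s: 21.7
eef_pos: [0.6157, -0.1786, 0.0819]
eef_rot: [[0.997, 0.082, 0.0], [0.082, -0.997, 0.0], [0.001, -0.0, -1.0]]
contact_force: [5.7, -0.9, 3.9]
opening: 0.0492
```

Request:
servo_tool:
  increments:
    - {"dx": -0.015, "dy": -0.0012, "dz": 0.01, "roll": 0}
    - {"dx": -0.015, "dy": -0.0012, "dz": 0, "roll": 0}
    - {"dx": -0.015, "dy": -0.0012, "dz": 0, "roll": 0}
    - {"dx": -0.015, "dy": -0.0012, "dz": 0, "roll": 0}

```text
time_s: 22.1
eef_pos: [0.6122, -0.1788, 0.0819]
eef_rot: [[0.997, 0.082, -0.001], [0.082, -0.997, 0.0], [-0.001, -0.0, -1.0]]
contact_force: [3.0, 0.1, 0.8]
opening: 0.0493
```

Request:
servo_tool:
  increments:
    - {"dx": -0.012, "dy": -0.001, "dz": 0, "roll": 0}
    - {"dx": -0.012, "dy": -0.001, "dz": 0, "roll": 0}
    - {"dx": -0.012, "dy": -0.001, "dz": 0, "roll": 0}
    - {"dx": -0.012, "dy": -0.001, "dz": 0, "roll": 0}

```text
time_s: 22.5
eef_pos: [0.6097, -0.1791, 0.0819]
eef_rot: [[0.997, 0.081, -0.001], [0.081, -0.997, 0.0], [-0.001, -0.0, -1.0]]
contact_force: [2.2, -0.1, -1.2]
opening: 0.0485
```

Request:
servo_tool:
  increments:
    - {"dx": -0.012, "dy": -0.001, "dz": -0.004, "roll": 0}
    - {"dx": -0.012, "dy": -0.001, "dz": 0, "roll": 0}
    - {"dx": -0.012, "dy": -0.001, "dz": 0, "roll": 0}
    - {"dx": -0.012, "dy": -0.001, "dz": 0, "roll": 0}
    - {"dx": -0.012, "dy": -0.001, "dz": 0, "roll": 0}

```text
time_s: 23.0
eef_pos: [0.6069, -0.1793, 0.0819]
eef_rot: [[0.997, 0.082, -0.001], [0.082, -0.997, 0.0], [-0.001, -0.0, -1.0]]
contact_force: [1.7, -0.1, -0.8]
opening: 0.0489
```

Request:
servo_tool:
  increments:
    - {"dx": -0.012, "dy": -0.001, "dz": 0, "roll": 0}
    - {"dx": -0.012, "dy": -0.001, "dz": 0, "roll": 0}
    - {"dx": -0.012, "dy": -0.001, "dz": 0, "roll": 0}
    - {"dx": -0.012, "dy": -0.001, "dz": 0, "roll": 0}
    - {"dx": -0.012, "dy": -0.001, "dz": 0, "roll": 0}

```text
time_s: 23.5
eef_pos: [0.604, -0.1796, 0.082]
eef_rot: [[0.997, 0.082, -0.0], [0.082, -0.997, 0.0], [-0.0, -0.0, -1.0]]
contact_force: [2.0, 0.2, -1.6]
opening: 0.0489
```

Request:
servo_tool:
  increments:
    - {"dx": -0.012, "dy": -0.001, "dz": 0, "roll": 0}
    - {"dx": -0.012, "dy": -0.001, "dz": 0, "roll": 0}
    - {"dx": -0.012, "dy": -0.001, "dz": 0, "roll": 0}
    - {"dx": -0.012, "dy": -0.001, "dz": 0, "roll": 0}
    - {"dx": -0.012, "dy": -0.001, "dz": 0, "roll": 0}

```text
time_s: 24.0
eef_pos: [0.601, -0.1798, 0.0821]
eef_rot: [[0.997, 0.082, -0.0], [0.082, -0.997, 0.0], [-0.0, -0.0, -1.0]]
contact_force: [0.5, -0.2, -2.6]
opening: 0.049
```

Request:
servo_tool:
  increments:
    - {"dx": -0.012, "dy": -0.001, "dz": -0.01, "roll": 0}
    - {"dx": -0.012, "dy": -0.001, "dz": -0.01, "roll": 0}
    - {"dx": -0.012, "dy": -0.001, "dz": 0, "roll": 0}
    - {"dx": -0.012, "dy": -0.001, "dz": 0, "roll": 0}

```text
time_s: 24.4
eef_pos: [0.5993, -0.1801, 0.0819]
eef_rot: [[0.997, 0.082, 0.002], [0.082, -0.997, -0.0], [0.002, 0.0, -1.0]]
contact_force: [3.2, 0.8, 0.6]
opening: 0.0491
```

Run:
```python
from h import *
s=imaging.camera("side")[:,:,::-1]
cv2.imwrite("pics/c6.png",cv2.resize(s[120:210,220:350],None,fx=4,fy=4,interpolation=cv2.INTER_CUBIC))
s=readout.get_state();print(s['eef_pos'],s['contact_force'])
```

```text
[ 0.59923328 -0.18009896  0.08195624] [3.48584348 0.17086084 1.0143691 ]
```

View pics/c6.png

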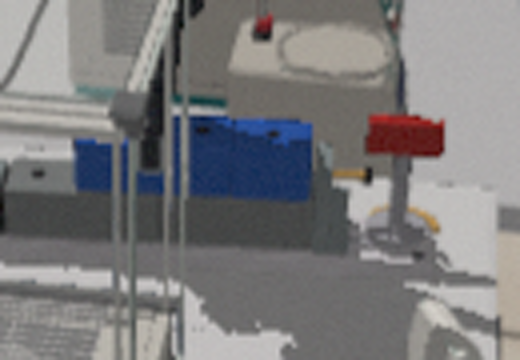

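The blue brick and half brick are together with no gap (crop 75–312), and the half is near the post (crop x≈315). I'll keep going in small steps.

Request:
servo_tool:
  increments:
    - {"dx": -0.012, "dy": -0.001, "dz": 0, "roll": 0}
    - {"dx": -0.012, "dy": -0.001, "dz": 0, "roll": 0}
    - {"dx": -0.012, "dy": -0.001, "dz": 0, "roll": 0}

```text
time_s: 24.75
eef_pos: [0.5975, -0.1802, 0.0819]
eef_rot: [[0.997, 0.082, 0.002], [0.082, -0.997, -0.0], [0.002, 0.0, -1.0]]
contact_force: [4.3, 0.5, 1.8]
opening: 0.0485
```

Request:
servo_tool:
  increments:
    - {"dx": -0.012, "dy": -0.001, "dz": 0, "roll": 0}
    - {"dx": -0.012, "dy": -0.001, "dz": 0, "roll": 0}
    - {"dx": -0.012, "dy": -0.001, "dz": 0, "roll": 0}

```text
time_s: 25.05
eef_pos: [0.5957, -0.1804, 0.0819]
eef_rot: [[0.997, 0.082, 0.002], [0.082, -0.997, -0.0], [0.002, 0.0, -1.0]]
contact_force: [5.1, 0.5, 3.8]
opening: 0.0493
```

Request:
servo_tool:
  increments:
    - {"dx": -0.012, "dy": -0.001, "dz": 0.006, "roll": 0}
    - {"dx": -0.012, "dy": -0.001, "dz": 0, "roll": 0}
    - {"dx": -0.012, "dy": -0.001, "dz": 0, "roll": 0}

```text
time_s: 25.35
eef_pos: [0.595, -0.1804, 0.0819]
eef_rot: [[0.997, 0.082, 0.004], [0.082, -0.997, -0.0], [0.004, 0.001, -1.0]]
contact_force: [11.8, 0.7, -0.4]
opening: 0.049
```

Hard stop felt: 11.8 N and the motion has halted. I'll press slightly more and hold.

Request:
servo_tool:
  increments:
    - {"dx": -0.006, "dy": -0.0005, "dz": 0, "roll": 0}
    - {"dx": 0, "dy": 0, "dz": 0, "roll": 0}
    - {"dx": 0, "dy": 0, "dz": 0, "roll": 0}

```text
time_s: 25.65
eef_pos: [0.595, -0.1804, 0.082]
eef_rot: [[0.997, 0.082, 0.005], [0.082, -0.997, -0.0], [0.005, 0.001, -1.0]]
contact_force: [11.6, 0.5, 0.5]
opening: 0.049
```

Request:
servo_tool:
  increments:
    - {"dx": 0.02, "dy": 0.0016, "dz": 0, "roll": 0}
    - {"dx": 0, "dy": 0, "dz": 0, "roll": 0}

```text
time_s: 25.85
eef_pos: [0.595, -0.1803, 0.0819]
eef_rot: [[0.997, 0.082, 0.002], [0.082, -0.997, -0.0], [0.002, 0.0, -1.0]]
contact_force: [7.1, 0.2, 3.2]
opening: 0.0491
```

Request:
servo_tool:
  increments:
    - {"dx": 0, "dy": 0, "dz": 0, "roll": 0}
    - {"dx": 0, "dy": 0, "dz": 0, "roll": 0}
    - {"dx": 0, "dy": 0, "dz": 0, "roll": 0}
    - {"dx": 0, "dy": 0, "dz": 0, "roll": 0}
    - {"dx": 0, "dy": 0, "dz": 0, "roll": 0}
    - {"dx": 0, "dy": 0, "dz": 0, "roll": 0}
  claw: 0

```text
time_s: 26.45
eef_pos: [0.5939, -0.1805, 0.0814]
eef_rot: [[0.997, 0.081, -0.0], [0.081, -0.997, 0.0], [-0.0, -0.0, -1.0]]
contact_force: [-0.3, 0.5, -0.4]
opening: 0.0857
```

Request:
servo_tool:
  increments:
    - {"dx": 0, "dy": 0, "dz": 0.5, "roll": 0}
    - {"dx": 0, "dy": 0, "dz": 1, "roll": 0}
    - {"dx": 0, "dy": 0, "dz": 1, "roll": 0}
    - {"dx": -0.5, "dy": 0.6, "dz": 0, "roll": 0}
    - {"dx": -0.7, "dy": 0.8, "dz": 0, "roll": 0}
    - {"dx": -0.7, "dy": 0.8, "dz": 0, "roll": 0}
    - {"dx": -0.7, "dy": 0.8, "dz": 0, "roll": 0}
    - {"dx": -0.5, "dy": 0.8, "dz": 0, "roll": 0}
    - {"dx": 0, "dy": 0.8, "dz": 0, "roll": 0}
    - {"dx": 0, "dy": 0.6, "dz": 0, "roll": 0}
    - {"dx": 0, "dy": 0, "dz": 0, "roll": 0}

```text
time_s: 27.55
eef_pos: [0.4448, 0.0754, 0.2069]
eef_rot: [[0.996, 0.086, 0.001], [0.086, -0.996, 0.001], [0.001, -0.001, -1.0]]
contact_force: [-0.5, 0.2, -0.8]
opening: 0.0849
```

Run:
```python
from h import *
np.set_printoptions(precision=0,suppress=True,linewidth=220)
im=imaging.camera("top")[:,:,::-1].copy();cv2.imwrite("pics/t4.png",im);s=imaging.camera("side")[:,:,::-1]
a=cv2.resize(im[115:290,280:365],None,fx=3.4,fy=3.4,interpolation=cv2.INTER_CUBIC)
b=cv2.resize(s[120:290,220:350],None,fx=3.5,fy=3.5,interpolation=cv2.INTER_CUBIC)
o=np.zeros((600,800,3),np.uint8);o[:a.shape[0],:a.shape[1]]=a;o[:b.shape[0],a.shape[1]:a.shape[1]+b.shape[1]]=b
cv2.imwrite("pics/c7.png",o)
ys=np.arange(-.04,.041,.002);print(ys*1000)
for n,x0,x1,z in(('halfn',.01,.025,.106),('halff',.035,.055,.106),('bn',.07,.085,.106),('bf',.15,.17,.106),('g',.195,.235,.061)):
    print(n,prof(im,np.arange(x0,x1,.002),ys,z,0).mean(1))
xs=np.arange(-.01,.2,.003);print('x',xs*1000,prof(im,xs,np.arange(-.02,-.008,.002),.106,1)[:,2])
print(readout.get_state()['contact_force'])
```

```text
[-40. -38. -36. -34. -32. -30. -28. -26. -24. -22. -20. -18. -16. -14. -12. -10.  -8.  -6.  -4.  -2.   0.   2.   4.   6.   8.  10.  12.  14.  16.  18.  20.  22.  24.  26.  28.  30.  32.  34.  36.  38.  40.]
halfn [150. 151. 151. 150. 150. 149. 144. 132. 114.  97.  86.  83.  82.  83.  83.  83.  83.  83.  83.  82.  82.  82.  84.  84.  84.  85.  85.  84.  84.  84.  82.  77.  68.  59.  56.  55.  55.  56.  58.  62.  70.]
halff [150. 150. 151. 151. 150. 148. 144. 132. 116. 100.  91.  89.  88.  87.  88.  87.  87.  87.  86.  86.  85.  85.  86.  86.  87.  87.  87.  88.  88.  87.  85.  81.  72.  63.  59.  59.  59.  59.  61.  65.  71.]
bn [149. 148. 148. 148. 148. 146. 139. 126. 111. 100.  96.  95.  95.  94.  94.  94.  92.  89.  86.  85.  85.  86.  89.  92.  94.  94.  94.  94.  93.  92.  90.  83.  76.  72.  70.  69.  70.  71.  71.  73.  79.]
bf [152. 153. 152. 152. 152. 149. 142. 128. 112. 100.  94.  92.  93.  93.  92.  91.  88.  84.  81.  79.  79.  82.  86.  89.  91.  91.  92.  92.  92.  91.  87.  80.  71.  65.  64.  65.  66.  66.  65.  66.  71.]
g [154. 154. 153. 153. 152. 150. 143. 132. 119.
[... 183 characters left out ...]
.   2.   5.   8.  11.  14.  17.  20.  23.  26.  29.  32.  35.  38.  41.  44.  47.  50.  53.  56.  59.  62.  65.  68.  71.  74.  77.  80.  83.  86.  89.  92.  95.  98. 101. 104. 107. 110. 113. 116.
 119. 122. 125. 128. 131. 134. 137. 140. 143. 146. 149. 152. 155. 158. 161. 164. 167. 170. 173. 176. 179. 182. 185. 188. 191. 194. 197.] [ 96.  92.  80.  66.  52.  49.  48.  48.  49.  48.  46.  48.  48.  50.  50.  51.  52.  54.  54.  57.  56.  58.  60.  59.  61.  62.  63.  65.  66.  67.  68.  70.  71.  72.  72.  72.  74.  74.  73.  73.  72.  74.  72.
  70.  71.  70.  70.  69.  68.  66.  65.  62.  63.  62.  62.  61.  60.  59.  59.  57.  57.  57.  64. 100. 128. 135. 135. 138. 140. 138.]
[-0. -1.  0.]
```

View pics/c7.png

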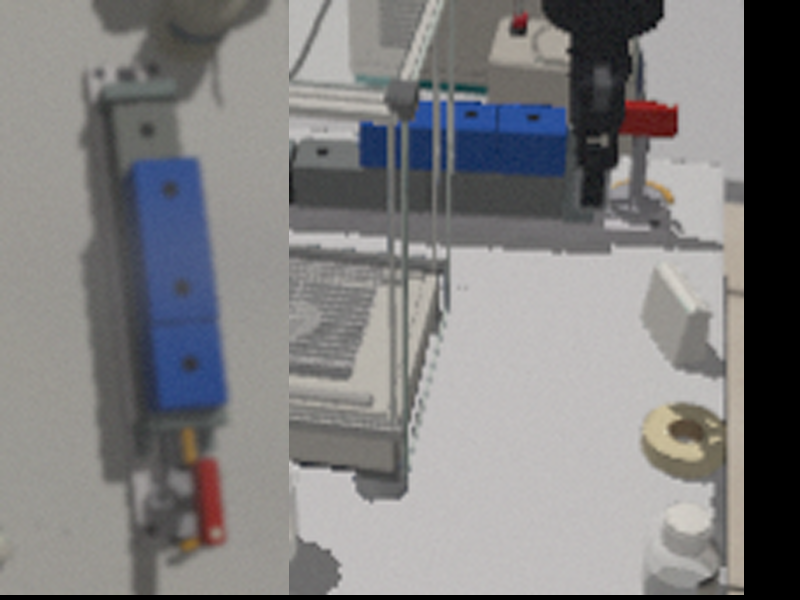

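The top view shows the blue brick and half in line and touching, spanning x≈0–180 mm. The grey course is tight and the handle reversed. The gripper is clear. I'll hand in the job.

```bash
python3 -c "
from workcell import finish_job
print(finish_job())"
```

```text
the job is handed in; nothing more can be done
None
```

The wall is finished and handed in at about 27.7 s of the 72 s allowed; the hand-in reports no verdict.

- **Grey brick:** it was laid in line behind the laid one, and the side edges match to within about 0.5 mm in the top view.
- **Clamp:** I turned the T-handle clockwise about 171° to the full half turn. Pictures afterwards showed the grey joint closed at x≈120 mm, the jaw up against the brick and the T-bar reversed. I had no direct cam reading. The angle comes from the tool's yaw and the picture.
- **Blue brick:** it was laid across the grey joint and pushed along while still gripped. The wrist force while it slid was about 0.5–6 N, then rose to about 12 N at a hard stop, where I held it. The force between the blue brick and the half brick was not measured directly, only inferred from the wrist force.
- **Last check:** the blue pieces touch and are in line, spanning x≈0–180 mm. This puts the half brick's end very near x=0, so the stop screw must sit almost flush with the post (0–2 mm within camera error). The gripper was clear of everything and the wrist force was near zero. The jar, tape and timer looked undisturbed. The beaker and dropper bottle were not checked in the last picture, but the arm never went near them.

No check failed or disagreed.

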